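# Slide a damper under the bench press and hold its spring compressed at the fourth click

## Robot

A 7-joint arm with a two-finger parallel gripper is mounted at the origin on the work surface. World frame = base frame: x ahead of the robot, y to its left, z up, the work surface at z = 0. Lengths are in mm, angles in rad, forces in N, time in s.
With the tool pointing down it reaches from about 400 to 875 mm from the base axis. Payload 4.4 kg.
Tool frame: the origin (TCP) lies on the centre line of the jaws, within the pads' length; the fingertips stand ctrl.finger_overhang ahead of it and the grasp point (between the pads) lies 8 mm behind it (ctrl.finger_overhang is the distance from the TCP to the fingertips, in mm); z points along the fingers, y is the line along which they close (so a half turn about z gives the same grasp; the last joint's range is limited). The gripper opens to 85 mm and grips with 20 to 120 N. Pads are 22 mm wide; open, the fingers measure 114 mm over their backs; the gripper's body (76 mm by 85 mm) begins 54 mm behind the grasp point. The pads swing forward as they close: fully open they stand 13 mm farther back than shut.
Start: joints at [1.081, 0.628, 0.038, 1.517, -0.027, 0.996, -0.02], TCP at [267.325, -592.499, 242.313] pointing down, gripper open.
Joint ranges: [-3.06, 3.06], [-0.37, 2.12], [-1.25, 1.32], [0.18, 2.47], [-1.1, 4.24], [0.23, 1.98], [-2.94, 2.94]. Speed limits (rad/s): [2.57, 2.57, 3.14, 3.14, 3.14, 3.14, 3.14].

## Interface

Orientations are given as a unit quaternion [x, y, z, w].
In Python, from bench import ctrl gives the robot as it stands. The module is installed in compiled form; this text tells all that it offers.
- The arm moves only by the shell command python3 -m handwheel 'ROWS'. ROWS is JSON, a list of rows, each a list of 3 entries, a list of its own where there are three numbers: the shift along the tool's x, y, z in mm, then the turn, a rotation vector about the tool's x, y, z in rad, then the closure, from -1 (fully open) to 1 (shut). In form: [[[x, y, z], [wx, wy, wz], claw], ...]. A call has 1 to 12 rows; each row shifts and turns the commanded pose from where the row before left it, along the tool's axes as they then stand; what a row does not reach is not made up. A row lasts 1/12 s, in which the tool goes at most 41.7 mm and 7.16 degrees, less where a joint would pass 70% of its speed; a pose out of reach is approached as far as the arm can. A call is refused whole if a number of a shift passes 41.7 or a number of a turn 0.125, either way. A call with a gripper value outside its range is refused whole. The fingers move at their own pace and stop on an object; the grip force is fixed at half the most. Time passes only in rows, so rows that do not move let the fingers close. It gives the time, the measured TCP pose, the force, the opening and the grip force at its end, in the units of the state.
- ctrl.get_obs(): the state, without advancing time (a new reading comes with each control period).
- ctrl.grab_frame(name): name is "side" or "top"; returns (picture, depth): 420x560x3 uint8, red, green, blue; 420x560 float32, mm along the optical axis (not along the pixel's ray), 0 where there is no reading.
- ctrl.camera_model(name): a dict with "camera_matrix" (3x3 intrinsics, pixels), "distortion" ([k1, k2, p1, p2, k3] as OpenCV has them; the pictures are not rectified), "rvec" (rotation vector, rad) and "tvec" (3), from world to camera coordinates, as OpenCV has them. Camera axes: x right, y down, z forward; pixel columns grow to the right and rows downward; lengths in mm; the calibration is good to about 2 mm. A picture is of the moment at which its call begins. camera_model takes no time and is no camera call.
- ctrl.finish_job(): hands the job in; it is judged then, once.
Trained networks look in the newest picture that a camera, given by its name, has taken for a name from the list of things; names that differ only in an ending like _2 or _b are one class to them, and where a whole thing is asked for, a point or a joint stands for the part that bears it (a point fixed in the world has none). Each returns a list of dicts, best first, with "p" (0 to 1); they miss things now and then, are a little off and sometimes report something else, mostly with a low value. They report only what shows in the picture. A call takes as long as a camera call.
- ctrl.look_for(camera, target): "bbox" ([left, top, width, height] in pixels, round what is visible of it).
The state is a dict: "t": time; "joints": joint angles; "joint_velocities": joint speeds; "tau": joint torques, N m; "ee_pos": TCP position; "ee_rot": TCP orientation; "force": force on the tool from outside, world axes, zero at the start; "ft_torque": the same for the moment, N m; "gripper_width": finger opening in mm; "grasp_force": force on a finger pad.
Only numpy, scipy, OpenCV 4.12 (cv2) and the standard library are available. Lean on these libraries where they do the work, as an engineer would, in place of code of your own. Each camera call takes 0.05 s, during which the arm holds its last target. There are 200 camera calls.

## Task

Slide the carriage with the damper cartridge under the press head until it is fully home against its stop, with the press lever still up. Then grasp the black handle bar and bring the ratchet lever down exactly four clicks, never passing on to the fifth, so that the ram compresses the damper's spring, and finish while still holding the lever there: it springs back if let go. Leave the tape roll, the collar and the marker where they are.

Things in the scene. Friction and masses are not known exactly. Their poses are not given: they have to be found in the camera images.
- press: grey bench press, fixed, on a dark base plate (x -65 to 135, y -225 to 85 mm, 12 mm thick). Origin on the bench below the ram; z up, x from the ram back to the column (away from the robot), y along the carriage guides, towards the lever's side (the carriage waits at -y). Column: x 65 to 115, y -30 to 30, 252 mm high. Head overhangs to x = -30, y -30 to 30, z 165 to 245 mm.
- carriage_post (a point): middle of the upright round steel grip post on the carriage: 18 mm dia, free from 28 to 85 mm above the bench, this point at 64 mm. Aluminium carriage: 54 mm wide, top at 28 mm. It carries the damper cartridge upright, axis 115 mm from the post in the press's +y direction: white body and coil spring, at most 44 mm dia, top 124 mm above the bench.
- carriage (a joint): how far the carriage has slid along the press's +y, m: 0 fully out, 0.070 fully home against its stop, the damper right under the ram (post then at x 0, y -115 mm in the press frame). Starts between 0 and 0.025; about 2 N of friction; stays where it is left.
- damper_head: black round head (32 mm dia, 12 mm thick) on the damper's coil spring; sinks when the ram presses it, rises when freed. Origin on its axis, 100 mm below its lower face.
- ram: steel ram in the press head, foot 30 mm dia; origin at the centre of its lower face, 130 mm above the bench with the lever up. The lever drives it down 30 mm per rad; it meets the damper head after 6 mm.
- lever_grip (a point): middle of the lever's black round handle bar on the +y side of the press: 18 mm dia, 98 mm long, level, along the press's y axis; a sleeve that turns freely on its axle. Nothing is above it; the lever arm joins its -y end, 60 mm from this point. 305 mm above the bench with the lever up.
- lever_pivot (a point): point on the lever's turning axis abreast of lever_grip: x 30, y 102, z 205 mm in the press frame. lever_grip moves about it on a circle of 130 mm radius in the press's x-z plane. Beside it on the head's +y face (y 30 to 50 mm): toothed disc and click plunger, up to z 297 mm.
- lever (a joint): how far the lever is down, rad. 0 = up on its rest, arm 50 deg above level towards the press's -x; grows as the bar goes down. A click every 12 deg (0.209): fourth at 0.838 (arm 2 deg above level), stop at 1.257. At the bar about 6 N at first, 10 N at the fourth click; resistance rises by 3 N on leaving a notch, drops past half-way, jumps up at the next click. Let go, it springs back up.
- lever_bar: the lever's handle bar as a body; origin 12 mm beyond its -y end, where it joins the lever arm.
- tape_roll: bystander: roll of masking tape lying flat, 96 mm dia, 25 mm high, loose; origin at the centre of its underside.
- collar: bystander: aluminium collar lying flat, 44 mm dia, 16 mm high, loose; origin at the centre of its underside.
- marker: bystander: marker pen lying flat, 133 mm long, 15 mm thick, loose; origin near its middle at the underside, x along the pen.

How it is judged:
By the outcome, as a careful person would: the job done as asked, in the order asked, and still so for the second after the job is handed in, while the arm keeps its last pose, push and grip.
It also fails if it takes over 54 s, if anything falls off the work surface, if the arm or the gripper's body presses on something with over 40 N, if the wrist force passes 120 N, or if a joint passes its speed limit or range.

## Working session

There is one attempt and no reset: what is moved stays moved. The work goes in short steps, Python scripts to look and compute and a shell command to move; the robot and the scene stay as the last step left them, time stands still between calls to the robot, and variables do not carry over. Pictures are saved under pics/ and viewed, at most 10 in all, crops included, and the job is handed in when it is done.

```bash
mkdir -p pics
cat > h.py <<'E'
import numpy as np, cv2
from bench import ctrl
def cam(n):
    m=ctrl.camera_model(n); K=np.array(m["camera_matrix"],float);D=np.array(m["distortion"],float)
    R=cv2.Rodrigues(np.array(m["rvec"],float))[0];t=np.array(m["tvec"],float).ravel();return K,D,R,t
def unproj(n,uv,z):
    K,D,R,t=cam(n);uv=np.array(uv,float).reshape(-1,1,2);z=np.array(z,float).ravel()
    p=cv2.undistortPoints(uv,K,D).reshape(-1,2);c=np.c_[p*z[:,None],z];return (c-t)@R
def proj(n,P):
    K,D,R,t=cam(n);return cv2.projectPoints(np.array(P,float).reshape(-1,1,3),cv2.Rodrigues(R)[0],t,K,D)[0].reshape(-1,2)
def cloud(n,d):
    v,u=np.nonzero(d>0);return np.c_[u,v],unproj(n,np.c_[u,v],d[v,u])
E
python3 - <<'E'
from h import *
for n in("side","top"):
    im,d=ctrl.grab_frame(n);cv2.imwrite(f"pics/{n}0.png",im[...,::-1]);np.save(f"pics/{n}0.npy",d)
    K,D,R,t=cam(n);print(n,-R.T@t,K[0,0])
    for w in("press","carriage_post","damper_head","ram","lever_grip","tape_roll","collar","marker"):
        r=ctrl.look_for(n,w);print(w,[(np.round(x["bbox"]),round(x["p"],2)) for x in r[:2]])
o=ctrl.get_obs();print(o,ctrl.finger_overhang)
E
```

```text
side [203.41899558 460.21151755 804.88327726] 406.8683401545147
press [(array([162., 182., 126., 135.]), 0.63)]
carriage_post [(array([226., 206.,  45.,  66.]), 0.87), (array([240., 233.,   6.,  11.]), 0.62)]
damper_head []
ram [(array([214., 201.,  17.,  54.]), 0.45)]
lever_grip [(array([206., 209.,  36.,  55.]), 0.97), (array([304., 209.,  38.,  34.]), 0.15)]
tape_roll [(array([304., 208.,  39.,  35.]), 0.74)]
collar [(array([253., 343.,  25.,  28.]), 0.82)]
marker [(array([283., 279.,  44.,  33.]), 0.85)]
top [4.02667506e+02 9.43340902e-01 1.30285380e+03] 490.05604640310435
press [(array([163., 132., 156., 104.]), 0.64)]
carriage_post [(array([247., 173.,  59.,  38.]), 0.93)]
damper_head [(array([245., 186.,  11.,  12.]), 0.41)]
ram [(array([220., 188.,  10.,   4.]), 0.43)]
lever_grip [(array([158., 212.,  49.,  24.]), 0.92)]
tape_roll [(array([310., 213.,  38.,  38.]), 0.98)]
collar [(array([190., 264.,  14.,  16.]), 0.54)]
marker [(array([253., 234.,   9.,  51.]), 0.7)]
{'t': 0.9, 'joints': array([ 1.08121125,  0.62839916,  0.03849802,  1.51744557, -0.02701111,
        0.99628969, -0.01998673]), 'joint_velocities': array([-0.00042549, -0.00062769, -0.0014271 , -0.00034877,  0.00063502,
       -0.00102481,  0.00086847]), 'tau': array([-9.98155119e-04, -5.63264644e+01,  1.22557551e+00, -1.93786865e+01,
        1.11200946e-02,  1.36834155e-03,  9.90299810e-06]), 'ee_pos': array([ 267.31292177, -592.48090244,  242.29931174]), 'ee_rot': array([ 9.77636454e-01,  2.10302074e-01,  1.97700537e-05, -1.67638496e-05]), 'force': array([-0.90303967,  0.45393294,  0.82760632]), 'ft_torque': array([-0.0095405 , -0.00486539,  0.01068685]), 'grasp_force': 0.0, 'gripper_width': 85.12873516327387} 11.0
```

Run:
```python
import cv2,numpy as np
a=cv2.imread("pics/top0.png")[110:300,140:370];b=cv2.imread("pics/side0.png")[170:390,140:370]
cv2.imwrite("pics/v1.png",cv2.resize(a,None,fx=3.4,fy=3.1,interpolation=2)[:590,:790])
cv2.imwrite("pics/v2.png",cv2.resize(b,None,fx=2.7,fy=2.7,interpolation=2))
```

```text
(no output)
```

View pics/v1.png

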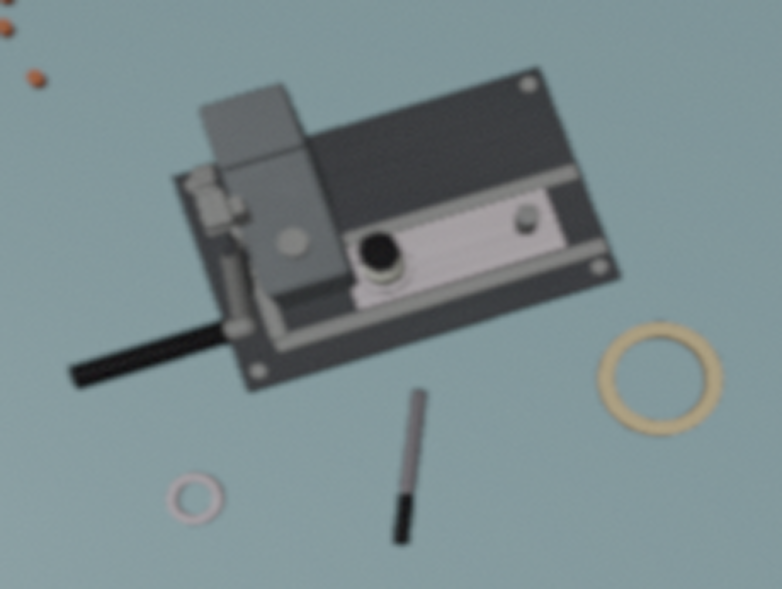

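View pics/v2.png

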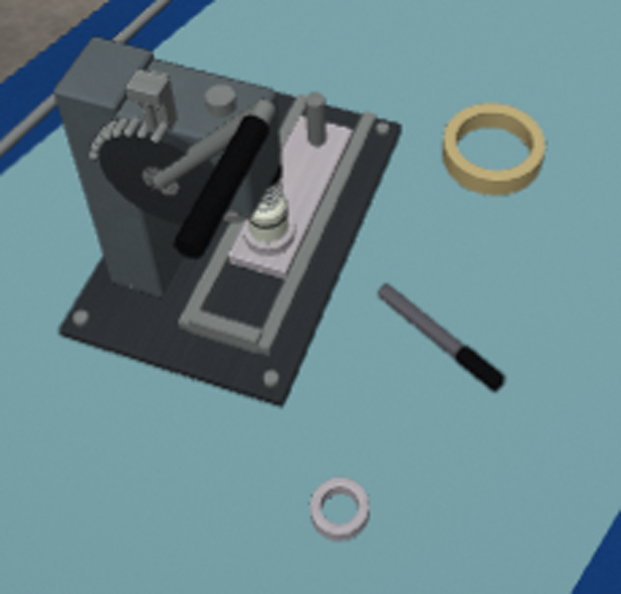

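The top view shows the press with its base-plate corners at crop px (175,177), (540,66), (620,277) and (250,392). The carriage post is at (527,215) and the damper head at (380,251). The side view shows three plate corners at (60,332), (282,405) and (400,123), with the lever up.

```bash
cat >> h.py <<'E'
def T(pose,P):
    x,y,a=pose;P=np.array(P,float).reshape(-1,3);c,s=np.cos(a),np.sin(a)
    return np.c_[c*P[:,0]-s*P[:,1]+x,s*P[:,0]+c*P[:,1]+y,P[:,2]]
E
python3 - <<'E'
from h import *
from scipy.optimize import least_squares as ls
top=(np.array([[175,177],[540,66],[620,277],[250,392]])+.5)/[3.4,3.1]-.5+[140,110]
sd=(np.array([[60,332],[282,405],[400,123]])+.5)/2.7-.5+[140,170]
C=[[135,85,12],[135,-225,12],[-65,-225,12],[-65,85,12]];S=[[135,85,12],[-65,85,12],[-65,-225,12]]
f=lambda p:np.r_[(proj("top",T(p,C))-top).ravel(),(proj("side",T(p,S))-sd).ravel()]
r=ls(f,[500,0,-.2]);print("pose",r.x,np.round(f(r.x),1))
f1=lambda p:f(p)[:8]; print("top only",ls(f1,r.x).x)
p=r.x
# refine w/ post, grip
pt=(np.array([527,207])+.5)/[3.4,3.1]-.5+[140,110]
g=lambda q:(proj("top",T(p,[0,-115-70+1e3*q[0],85]))[0]-pt)
q=ls(g,[0.01]);print("carriage",q.x,q.fun)
c=q.x[0]
print("post w",T(p,[0,-185+1e3*c,64]),"grip w",T(p,[30-130*np.cos(np.radians(50)),102,205+130*np.sin(np.radians(50))]))
a=np.radians(50);gp=[30-130*np.cos(a),102,205+130*np.sin(a)]
for n in("top","side"):
  print(n,"bar ends",proj(n,T(p,[[gp[0],53,gp[2]],[gp[0],151,gp[2]]])),"post",proj(n,T(p,[[0,-185+1e3*c,85],[0,-185+1e3*c,30]])))
for n in("top","side"):
  d=np.load(f"pics/{n}0.npy");uv,P=cloud(n,d);pc=T((0,0,-p[2]),P-[p[0],p[1],0])
  m=(pc[:,2]>235)&(pc[:,1]>60)&(pc[:,1]<180)&(abs(pc[:,0])<150);print(n,"bar",m.sum(),pc[m].mean(0),pc[m].min(0),pc[m].max(0))
  m=(pc[:,2]>45)&(pc[:,2]<95)&(pc[:,1]>-200)&(pc[:,1]<-135)&(abs(pc[:,0])<30);print(n,"post",m.sum(),pc[m].mean(0),pc[m].max(0))
  m=(pc[:,2]>235)&(pc[:,1]>-40)&(pc[:,1]<40);print("head",np.percentile(pc[m],[1,50,99],axis=0))
E
```

```text
pose [5.83775703e+02 1.05600077e+02 3.01911624e-01] [-1.6 -0.2 -0.1 -0.7  1.2  0.1 -0.8  0.8 -0.7 -0.5  0.5 -0.8  1.   0.3]
top only [5.83915514e+02 1.04843038e+02 2.99299031e-01]
carriage [0.01879253] [0.64228846 1.90163887]
post w [[633.19681583 -53.08980331  64.        ]] grip w [[502.30666781 187.060041   304.58577761]]
top bar ends [[206.99147305 216.68761921]
 [161.3949487  232.12693509]] post [[295.28934729 178.33712274]
 [294.49636448 182.24437255]]
side bar ends [[235.62487476 215.51193798]
 [210.28042656 262.11905597]] post [[256.53514206 206.16118356]
 [257.24622972 221.05715357]]
top bar 398 [-52.94116036 106.44186037 309.46038155] [-61.23042381  60.35246902 299.94124594] [-42.96678317 153.06535507 317.31385286]
top post 53 [  -1.54774823 -163.12791658   76.74171754] [   8.04945519 -155.62632452   88.77728023]
head [[-38.56152244 -29.19372272 237.25162527]
 [ 37.4727467    2.98941394 245.02748856]
 [113.80631116  39.28027136 297.50474437]]
side bar 629 [-54.83392832 111.74970125 311.10801697] [-61.93299897  60.0042142  296.27526951] [-44.0743166  153.30184026 315.68954811]
side post 110 [  -2.28153036 -160.62794115   71.55013142] [   8.50224204 -154.82532779   89.38051793]
head [[-521.06139142  -27.52886642  237.91669752]
 [  26.00212242   17.24498832  252.3499388 ]
 [ 113.18532269   39.71439457  365.0431164 ]]
```

```bash
python3 -m handwheel '[[[32.7,-20.2,0],[0,0,0],-1],[[32.7,-20.2,0],[0,0,0],-1],[[32.7,-20.2,0],[0,0,0],-1],[[32.7,-20.2,0],[0,0,0],-1],[[32.7,-20.2,0],[0,0,0],-1],[[32.7,-20.2,0],[0,0,0],-1],[[32.7,-20.2,0],[0,0,0],-1],[[32.7,-20.2,0],[0,0,0],-1],[[32.7,-20.2,0],[0,0,0],-1],[[32.7,-20.2,0],[0,0,0],-1],[[32.7,-20.2,0],[0,0,0],-1],[[32.7,-20.2,0],[0,0,0],-1]]' && python3 -m handwheel '[[[32.7,-20.2,0],[0,0,0],-1],[[32.7,-20.2,0],[0,0,0],-1],[[32.7,-20.2,0],[0,0,0],-1],[[32.7,-20.2,0],[0,0,0],-1],[[32.7,-20.2,0],[0,0,0],-1],[[0,0,0],[0,0,0],-1]]' && python3 -m handwheel '[[[0,0,0],[0,0,-0.1207],-1],[[0,0,0],[0,0,-0.1207],-1],[[0,0,0],[0,0,-0.1207],-1],[[0,0,0],[0,0,-0.1207],-1],[[0,0,0],[0,0,-0.1207],-1],[[0,0,0],[0,0,-0.1207],-1],[[0,0,0],[0,0,-0.1207],-1],[[0,0,0],[0,0,-0.1207],-1],[[0,0,0],[0,0,-0.1207],-1],[[0,0,0],[0,0,-0.1207],-1],[[0,0,0],[0,0,-0.1207],-1],[[0,0,0],[0,0,-0.1207],-1]]'
cat >> h.py <<'E'
from scipy.spatial.transform import Rotation as Ro
PO=(583.8,105.3,0.301)
def st():
    o=ctrl.get_obs();R=Ro.from_quat(o["ee_rot"]).as_matrix()
    p=T((0,0,-PO[2]),o["ee_pos"]-[PO[0],PO[1],0])[0]
    yaw=np.degrees(np.arctan2(R[1,0],R[0,0]))
    print("t",o["t"],"press TCP",p.round(1),"yaw rel press",round(yaw-np.degrees(PO[2]),2),"tilt",R[:,2].round(3),"F",o["force"].round(1),"w",round(o["gripper_width"],1),round(o["grasp_force"],1),"j",o["joints"].round(2))
    return o,R
def go(target):
    o,R=st();d=T((0,0,PO[2]),np.array(target,float))[0]+[PO[0],PO[1],0]-o["ee_pos"];print("tool shift",(R.T@d).round(1))
E
python3 -c "
from h import *
go([0,-163,60])"
```

```text
t: 1.9
ee_pos: [526.2, -208.5, 242.6]
ee_rot: [0.978, 0.21, 0.0, 0.0]
force: [-0.4, -0.3, 0.2]
gripper_width: 85.5
grasp_force: 0.0
t: 2.4
ee_pos: [637.0, -39.9, 242.1]
ee_rot: [0.976, 0.216, 0.003, -0.003]
force: [0.8, 1.8, 0.1]
gripper_width: 85.4
grasp_force: 0.0
t: 3.4
ee_pos: [632.7, -51.3, 242.4]
ee_rot: [0.591, 0.807, -0.0, 0.0]
force: [-0.9, -0.7, -0.5]
gripper_width: 85.2
grasp_force: 0.0
t 3.4 press TCP [   0.3 -164.1  242.4] yaw rel press 90.35 tilt [ 0. -0. -1.] F [-0.9 -0.7 -0.5] w 85.2 0.0 j [ 0.26  0.63 -0.38  1.56  0.26  1.01  0.12]
tool shift [  1.1  -0.3 182.4]
```

```bash
python3 -m handwheel '[[[1,0,36],[0,0,0],-1],[[0,0,36],[0,0,0],-1],[[0,0,36],[0,0,0],-1],[[0,0,36],[0,0,0],-1],[[0,0,26],[0,0,0],-1],[[0,0,12],[0,0,0],-1],[[0,0,0],[0,0,0],1],[[0,0,0],[0,0,0],1],[[0,0,0],[0,0,0],1],[[0,0,0],[0,0,0],1],[[0,0,0],[0,0,0],1],[[0,0,0],[0,0,0],1]]'; python3 -m handwheel '[[[0,0,0],[0,0,0],1],[[0,0,0],[0,0,0],1],[[0,0,0],[0,0,0],1]]';python3 -c "
from h import *
go([0,-115,60])"
```

```text
t: 4.4
ee_pos: [632.2, -50.6, 62.1]
ee_rot: [0.593, 0.805, -0.001, 0.0]
force: [-3.8, -0.6, 5.0]
gripper_width: 16.7
grasp_force: 58.3
t: 4.65
ee_pos: [632.2, -50.6, 62.1]
ee_rot: [0.593, 0.805, -0.001, 0.0]
force: [-3.7, -1.0, 7.8]
gripper_width: 16.4
grasp_force: 58.4
t 4.65 press TCP [   0.  -163.2   62.1] yaw rel press 90.0 tilt [-0.    -0.001 -1.   ] F [-3.7 -1.   7.8] w 16.4 58.4 j [ 0.21  0.85 -0.29  1.69  0.36  0.66  0.02]
tool shift [48.2 -0.   2.1]
```

```bash
python3 -m handwheel '[[[4,0,0],[0,0,0],1],[[5,0,0],[0,0,0],1],[[6,0,0],[0,0,0],1],[[6,0,0],[0,0,0],1],[[6,0,0],[0,0,0],1],[[5,0,0],[0,0,0],1],[[4,0,0],[0,0,0],1],[[3,0,0],[0,0,0],1],[[2,0,0],[0,0,0],1],[[1,0,0],[0,0,0],1],[[0,0,0],[0,0,0],1],[[0,0,0],[0,0,0],1]]' && python3 -c "
from h import *
st()" && python3 -m handwheel '[[[2,0,0],[0,0,0],1],[[1,0,0],[0,0,0],1],[[1,0,0],[0,0,0],1],[[0,0,0],[0,0,0],1],[[0,0,0],[0,0,0],1]]' && python3 -c "
from h import *
st()"
```

```text
t: 5.65
ee_pos: [620.1, -11.0, 62.1]
ee_rot: [0.593, 0.805, -0.001, 0.001]
force: [-2.8, -1.6, 8.0]
gripper_width: 16.9
grasp_force: 58.5
t 5.65 press TCP [   0.2 -121.8   62.1] yaw rel press 89.98 tilt [ 0.    -0.002 -1.   ] F [-2.8 -1.6  8. ] w 16.9 58.5 j [ 0.14  0.83 -0.28  1.73  0.36  0.63 -0.04]
t: 6.07
ee_pos: [618.9, -7.5, 62.1]
ee_rot: [0.593, 0.805, -0.001, 0.001]
force: [-2.8, -1.8, 8.7]
gripper_width: 16.6
grasp_force: 58.5
t 6.0667 press TCP [ 1.000e-01 -1.181e+02  6.210e+01] yaw rel press 89.96 tilt [ 0.    -0.002 -1.   ] F [-2.8 -1.8  8.7] w 16.6 58.5 j [ 0.13  0.83 -0.28  1.74  0.36  0.63 -0.05]
```

Keep going in small steps until the force rises.

```bash
python3 -m handwheel '[[[2,0,0],[0,0,0],1],[[1,0,0],[0,0,0],1],[[0,0,0],[0,0,0],1]]' && python3 -m handwheel '[[[1,0,0],[0,0,0],1],[[1,0,0],[0,0,0],1],[[0,0,0],[0,0,0],1]]' && python3 -m handwheel '[[[1,0,0],[0,0,0],1],[[1,0,0],[0,0,0],1],[[0,0,0],[0,0,0],1],[[0,0,0],[0,0,0],1]]'; python3 -c "
from h import *
st()"
```

```text
t: 6.32
ee_pos: [618.0, -4.5, 62.1]
ee_rot: [0.593, 0.805, -0.001, 0.001]
force: [-2.9, -2.1, 8.0]
gripper_width: 16.2
grasp_force: 58.5
t: 6.57
ee_pos: [617.4, -2.7, 62.1]
ee_rot: [0.593, 0.805, -0.001, 0.001]
force: [-3.5, -2.9, 7.6]
gripper_width: 16.2
grasp_force: 58.5
t: 6.9
ee_pos: [617.3, -2.3, 62.1]
ee_rot: [0.594, 0.805, -0.001, 0.002]
force: [-1.9, -4.2, 7.5]
gripper_width: 16.5
grasp_force: 58.5
t 6.9 press TCP [ 1.000e-01 -1.127e+02  6.210e+01] yaw rel press 89.93 tilt [ 0.001 -0.004 -1.   ] F [-1.9 -4.2  7.5] w 16.5 58.5 j [ 0.12  0.83 -0.27  1.74  0.36  0.62 -0.06]
```

```bash
python3 -m handwheel '[[[1.5,0,0],[0,0,0],1],[[1.5,0,0],[0,0,0],1],[[0,0,0],[0,0,0],1],[[0,0,0],[0,0,0],1]]';  python3 -m handwheel '[[[2,0,0],[0,0,0],1],[[2,0,0],[0,0,0],1],[[0,0,0],[0,0,0],1],[[0,0,0],[0,0,0],1]]'; python3 -c "
from h import *
st()"
```

```text
t: 7.23
ee_pos: [617.3, -2.3, 62.1]
ee_rot: [0.594, 0.804, -0.002, 0.003]
force: [0.8, -8.8, 6.5]
gripper_width: 16.5
grasp_force: 58.3
t: 7.57
ee_pos: [617.3, -2.2, 62.1]
ee_rot: [0.595, 0.804, -0.003, 0.005]
force: [4.7, -15.0, 4.6]
gripper_width: 16.9
grasp_force: 58.4
t 7.5667 press TCP [ 1.000e-01 -1.126e+02  6.210e+01] yaw rel press 89.71 tilt [ 0.005 -0.011 -1.   ] F [  4.7 -15.    4.6] w 16.9 58.4 j [ 0.11  0.82 -0.27  1.74  0.36  0.62 -0.07]
```

```bash
python3 -m handwheel '[[[0,0,0],[0,0,0],-1],[[0,0,0],[0,0,0],-1],[[0,0,0],[0,0,0],-1],[[0,0,0],[0,0,0],-1],[[0,0,0],[0,0,0],-1],[[0,0,0],[0,0,0],-1],[[0,0,-15],[0,0,0],-1],[[0,0,-38],[0,0,0],-1],[[0,0,-38],[0,0,0],-1],[[0,0,-38],[0,0,0],-1],[[0,0,-38],[0,0,0],-1]]'; python3 -m handwheel '[[[0,0,-38],[0,0,0],-1],[[0,0,-38],[0,0,0],-1],[[0,0,-38],[0,0,0],-1],[[0,0,-38],[0,0,0],-1],[[0,0,-20],[0,0,0],-1],[[0,0,0],[0,0,0],-1]]'
python3 - <<'E'
from h import *
n="top";im,d=ctrl.grab_frame(n);cv2.imwrite("pics/top1.png",im[...,::-1]);np.save("pics/top1.npy",d)
im,d2=ctrl.grab_frame("side");cv2.imwrite("pics/side1.png",im[...,::-1])
for n,d in(("top",d),("side",d2)):
  uv,P=cloud(n,d);pc=T((0,0,-PO[2]),P-[PO[0],PO[1],0])
  m=(pc[:,2]>45)&(pc[:,2]<95)&(pc[:,1]>-200)&(pc[:,1]<-90)&(abs(pc[:,0])<25);print(n,"post",m.sum(),pc[m].mean(0),pc[m].min(0),pc[m].max(0))
go([-53.6,115,400])
a=cv2.imread("pics/side1.png")[170:390,140:370];cv2.imwrite("pics/v3.png",cv2.resize(a,None,fx=2.7,fy=2.7,interpolation=2))
E
```

```text
t: 8.48
ee_pos: [614.3, 7.7, 228.9]
ee_rot: [0.593, 0.805, -0.0, -0.0]
force: [0.4, 0.1, -0.9]
gripper_width: 85.3
grasp_force: 0.0
t: 8.98
ee_pos: [616.8, 8.3, 405.2]
ee_rot: [0.593, 0.805, 0.003, 0.004]
force: [0.1, -0.8, 0.1]
gripper_width: 85.0
grasp_force: 0.0<stdin>:6: RuntimeWarning: Mean of empty slice.
  ret = um.true_divide(
Traceback (most recent call last):
ValueError: zero-size array to reduction operation minimum which has no identity
```

Run:
```python
from h import *
go([-53.6,115,400])
a=cv2.imread("pics/side1.png")[150:370,140:370];cv2.imwrite("pics/v3.png",cv2.resize(a,None,fx=2.7,fy=2.7,interpolation=2))
```

```text
t 9.0833 press TCP [   0.5 -102.4  399.7] yaw rel press 90.05 tilt [ 0.001 -0.    -1.   ] F [-0.3  0.1 -0.3] w 85.4 0.0 j [ 0.18  0.48 -0.4   1.37  0.18  1.33  0.08]
tool shift [217.5 -54.   -0.4]
```

View pics/v3.png

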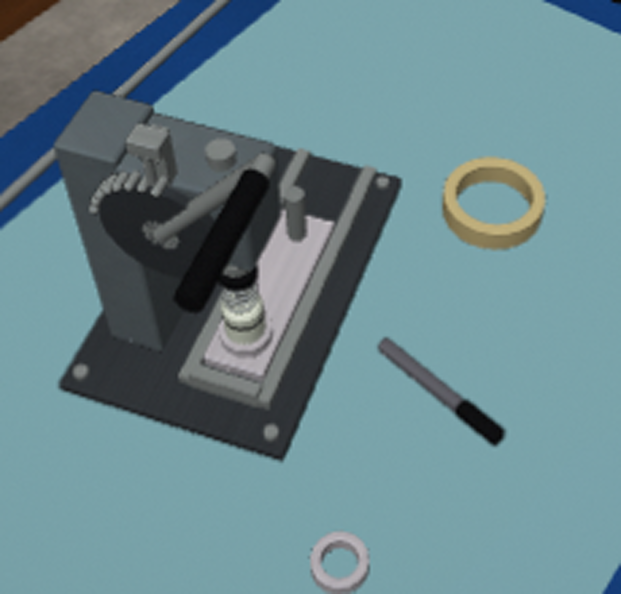

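The side view shows the carriage at the stop bar (its edge at (235,370)) with the damper under the ram. The post is at (295,195), the lever is up and the bystanders haven't moved. Next I move above the bar.

```bash
python3 -m handwheel '[[[36.3,-9,0],[0,0,0],-1],[[36.3,-9,0],[0,0,0],-1],[[36.3,-9,0],[0,0,0],-1],[[36.3,-9,0],[0,0,0],-1],[[36.3,-9,0],[0,0,0],-1],[[36.3,-9,0],[0,0,0],-1],[[0,0,0],[0,0,0],-1],[[0,0,0],[0,0,0],-1]]'
python3 - <<'E'
from h import *
print("post top at home",proj("side",T(PO,[[0,-115,85],[0,-118,85],[0,-112.6,85]])), "seen ~",np.array([295,193])/2.7+[140,150])
go([-53.6,115,297])
E
```

```text
t: 9.75
ee_pos: [496.3, 201.3, 397.9]
ee_rot: [0.591, 0.807, -0.001, -0.001]
force: [0.2, -0.0, 0.0]
gripper_width: 85.7
grasp_force: 0.0
post top at home [[248.89846165 221.31608988]
 [249.36790575 220.39570357]
 [248.52155682 222.05506999]] seen ~ [249.25925926 221.48148148]
t 9.75 press TCP [-55.1 117.6 397.9] yaw rel press 90.36 tilt [-0.003 -0.001 -1.   ] F [ 0.2 -0.   0. ] w 85.7 0.0 j [-0.11  0.35 -0.47  1.59  0.16  1.25 -0.3 ]
tool shift [ -2.7   1.8 100.9]
```

```bash
python3 -m handwheel '[[[-2,1.5,30],[0,0,0],-1],[[0,0,30],[0,0,0],-1],[[0,0,24],[0,0,0],-1],[[0,0,12],[0,0,0],-1],[[0,0,4],[0,0,0],-1],[[0,0,0],[0,0,0],-1]]' && python3 -m handwheel '[[[0,0,0],[0,0,0],1],[[0,0,0],[0,0,0],1],[[0,0,0],[0,0,0],1],[[0,0,0],[0,0,0],1],[[0,0,0],[0,0,0],1],[[0,0,0],[0,0,0],1],[[0,0,0],[0,0,0],1],[[0,0,0],[0,0,0],1],[[0,0,0],[0,0,0],1]]'
python3 - <<'E'
from h import *
st()
E
```

```text
t: 10.25
ee_pos: [500.2, 196.1, 297.4]
ee_rot: [0.594, 0.805, -0.002, -0.001]
force: [-0.7, 0.2, 0.2]
gripper_width: 85.4
grasp_force: 0.0
t: 11.0
ee_pos: [499.7, 197.8, 299.7]
ee_rot: [0.593, 0.805, -0.001, -0.0]
force: [-4.4, -1.4, 6.5]
gripper_width: 16.1
grasp_force: 58.5
t 11.0 press TCP [-52.9 113.3 299.7] yaw rel press 90.02 tilt [-0.001 -0.001 -1.   ] F [-4.4 -1.4  6.5] w 16.1 58.5 j [-0.12  0.43 -0.45  1.75  0.21  1.01 -0.34]
```

```bash
cat >> h.py <<'E'
X0,Z0=-52.9,299.7
def lev():
    o,R=st();p=T((0,0,-PO[2]),o["ee_pos"]-[PO[0],PO[1],0])[0]
    x=-83.56+p[0]-X0;z=99.59+p[2]-Z0
    print("lever est",round(np.radians(50)-np.arctan2(z,-x),3),"radius",round(np.hypot(x,z),1))
E
python3 -m handwheel '[[[0,-5.2,4.5],[0,0,0],1],[[0,-4.9,4.8],[0,0,0],1],[[0,-4.6,5.0],[0,0,0],1],[[0,-4.3,5.3],[0,0,0],1],[[0,-4,5.5],[0,0,0],1],[[0,-3.8,5.7],[0,0,0],1],[[0,-3.4,5.9],[0,0,0],1],[[0,-3.1,6],[0,0,0],1],[[0,0,0],[0,0,0],1]]'
python3 - <<'E'
from h import *
lev()
E
```

```text
t: 11.75
ee_pos: [467.9, 188.1, 257.0]
ee_rot: [0.593, 0.805, -0.0, -0.0]
force: [-5.5, -1.5, 9.9]
gripper_width: 16.4
grasp_force: 59.0
t 11.75 press TCP [-86.1 113.4 257. ] yaw rel press 90.04 tilt [-0. -0. -1.] F [-5.5 -1.5  9.9] w 16.4 59.0 j [-0.13  0.43 -0.44  1.89  0.23  0.87 -0.38]
lever est 0.42 radius 129.9
```

```bash
python3 -m handwheel '[[[0,-2.8,6.2],[0,0,0],1],[[0,-2.5,6.3],[0,0,0],1],[[0,-2.1,6.5],[0,0,0],1],[[0,-1.9,6.5],[0,0,0],1],[[0,-1.4,6.7],[0,0,0],1],[[0,-1.1,6.7],[0,0,0],1],[[0,-0.6,4],[0,0,0],1],[[0,-0.4,4],[0,0,0],1],[[0,0,0],[0,0,0],1],[[0,0,0],[0,0,0],1]]'
python3 - <<'E'
from h import *
lev()
E
```

```text
t: 12.58
ee_pos: [455.7, 184.2, 210.2]
ee_rot: [0.593, 0.805, -0.001, -0.0]
force: [-6.5, -0.8, 9.5]
gripper_width: 15.7
grasp_force: 59.0
t 12.5833 press TCP [-98.9 113.3 210.2] yaw rel press 90.04 tilt [-0.001 -0.001 -1.   ] F [-6.5 -0.8  9.5] w 15.7 59.0 j [-0.15  0.48 -0.41  1.98  0.28  0.74 -0.43]
lever est 0.795 radius 130.0
```

```bash
python3 -m handwheel '[[[0,-0.4,3],[0,0,0],1],[[0,-0.2,3],[0,0,0],1],[[0,0,1.5],[0,0,0],1],[[0,0,0],[0,0,0],1],[[0,0,0],[0,0,0],1],[[0,0,0],[0,0,0],1]]'
python3 - <<'E'
from h import *
lev()
im,d=ctrl.grab_frame("side");cv2.imwrite("pics/side2.png",im[...,::-1])
cv2.imwrite("pics/v4.png",cv2.resize(im[150:370,140:370,::-1],None,fx=2.7,fy=2.7,interpolation=2))
E
```

```text
t: 13.08
ee_pos: [455.5, 184.2, 203.4]
ee_rot: [0.593, 0.805, -0.0, 0.0]
force: [-5.6, -1.6, 14.9]
gripper_width: 16.1
grasp_force: 59.4
t 13.0833 press TCP [-99.1 113.4 203.4] yaw rel press 90.03 tilt [ 0. -0. -1.] F [-5.6 -1.6 14.9] w 16.1 59.4 j [-0.15  0.48 -0.41  1.99  0.28  0.73 -0.43]
lever est 0.847 radius 129.8
```

View pics/v4.png

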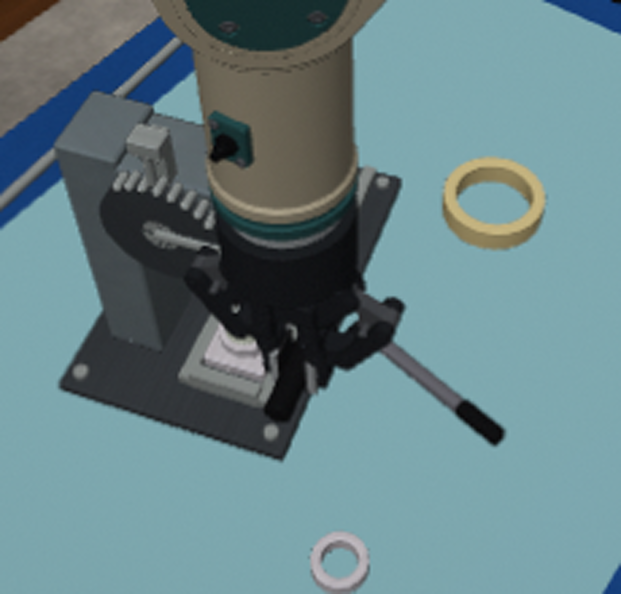

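Side view: the bar is held in the jaws near (295,350), the lever is about level and the bystanders haven't moved. The force jump, from 9.5 to 14.9 N, fits the fourth click. I'll add a small margin.

```bash
python3 -m handwheel '[[[0,0,1.5],[0,0,0],1],[[0,0.1,1.5],[0,0,0],1],[[0,0,0],[0,0,0],1],[[0,0,0],[0,0,0],1],[[0,0,0],[0,0,0],1],[[0,0,0],[0,0,0],1]]'
python3 - <<'E'
from h import *
lev()
E
```

```text
t: 13.63
ee_pos: [455.5, 184.2, 200.5]
ee_rot: [0.593, 0.805, -0.0, 0.0]
force: [-6.7, -0.8, 15.6]
gripper_width: 15.9
grasp_force: 59.5
t 13.6333 press TCP [-99.2 113.4 200.5] yaw rel press 90.03 tilt [-0.    -0.001 -1.   ] F [-6.7 -0.8 15.6] w 15.9 59.5 j [-0.16  0.49 -0.41  1.99  0.29  0.72 -0.44]
lever est 0.87 radius 129.8
```

```bash
python3 -c "
from h import *
print(ctrl.finish_job())"
```

```text
the job is handed in; nothing more can be done
None
```

I slid the carriage home against its stop with the lever up, then brought the lever down past the fourth click to about 0.87 rad (my estimate; the fifth click is at 1.047) and handed the job in at about 13.6 s, still gripping the bar; the tape roll, collar and marker looked unmoved in the last picture.

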